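# Turn round the wrongly loaded slide carrier

### The job

One of the three slide carriers in the scanner's loading dock has been put in back to front: its orange end points away from the reader bar with the green stripe. Lift it right out of its slot, turn it end for end and lower it (do not drop it) fully home into the same slot, upright, with its orange end towards the reader bar like the others; then let go. Leave the other two carriers in their slots.

Things in the scene. Friction and masses are not known exactly. Their poses are not given: they have to be found in the camera images.
- odd_carrier: The carrier put in back to front: upright plate with three glass slides, 96 mm long (x), 14 thick (y), 92 tall (z, up), 0.11 kg. White, but its +x end is orange (end post and 26 mm of the top rail). Grip the solid top rail (top 20 mm) across the thickness at mid length. Origin: centre of the underside. Starts in any of the three slots, +x away from the reader bar; must end with +x towards it.
- reader (a point): Point on the table under the centre of the fixed dock's black, green-striped reader bar (36 x 215 x 60 mm tall). x: along the slots, from them to the bar; y: across them; z: up. Slot centres: x -85 mm, y -75, 0, +75. Slots open upward; floor 8 mm above the table; straight part 100 x 17 mm to 28 mm high, then flares to a mouth 116 x 36 mm at 46 mm. Seated carrier: underside at 8 mm, top at 100.
- carrier_b: Another carrier of the same make and size in another slot, the right way round: orange end (+x) towards the reader bar. Origin: centre of the underside. Stays in its slot.
- carrier_c: The third carrier of the same make and size in the remaining slot, the right way round: orange end (+x) towards the reader bar. Origin: centre of the underside. Stays in its slot.
Things that resemble listed ones, but are neither listed nor needed, are in the scene too. Leave any red look-alike of the odd_carrier alone.

How it is judged:
By the outcome, as a careful person would: the job done as asked, in the order asked, and still so for the second after the job is handed in, with the robot touching nothing.
It also fails if it takes over 43 s, if anything falls off the work surface, if the arm or the gripper's body presses on something with over 40 N, if the wrist force passes 120 N, or if a joint passes its speed limit or range.

### The arm

A 6-joint arm with a two-finger parallel gripper is mounted at the origin on the work surface. World frame = base frame: x ahead of the robot, y to its left, z up, the work surface at z = 0. Lengths are in m, angles in rad, forces in N, time in s.
With the tool pointing down it reaches from about 0.25 to 0.725 m from the base axis. Payload 4 kg.
Tool frame: the origin (TCP) lies between the finger pads; the fingertips stand 11 mm ahead of it and the grasp point (between the pads) lies 8 mm behind it; z points along the fingers, y is the line along which they close (so a half turn about z gives the same grasp; the last joint's range is limited). The gripper opens to 85 mm and grips with 20 to 120 N. Pads are 22 mm wide; open, the fingers measure 114 mm over their backs; the gripper's body (76 mm by 85 mm) begins 54 mm behind the grasp point. The pads swing forward as they close: fully open they stand 13 mm farther back than shut.
Start: joints at [-1.178, 0.241, 0.005, 1.335, 0, 1.571], TCP at [0.191, -0.462, 0.242] pointing down, gripper open.
Joint ranges: [-2.72, 2.72], [-1.05, 1.87], [-1.09, 1.28], [-1.99, 2.15], [-1.42, 1.44], [-3.14, 3.14]. Speed limits (rad/s): [2.79, 2.79, 3.14, 3.14, 3.14, 3.14].

### API

Orientations are given as a 3x3 rotation matrix whose columns are the frame's x, y, z axes.
In Python, from workcell import ctrl gives the robot as it stands.
- The arm moves only by the tool move_arm, never from a script. Its argument "rows" is one flat list of numbers, 5 for each row, row after row: the shift along the tool's x, y, z in cm, then the turn about the tool's z in degrees, then the opening, from 0 (shut) to 1 (fully open). A call has 1 to 20 rows; each row shifts and turns the commanded pose from where the row before left it, along the tool's axes as they then stand; what a row does not reach is not made up. A row lasts 1/12 s, in which the tool goes at most 41.7 mm and 7.16 degrees, less where a joint would pass 70% of its speed; a pose out of reach is approached as far as the arm can. A call with a gripper value outside its range is refused whole. The fingers move at their own pace and stop on an object; "newtons" is the grip in N (left out, the last holds). Time passes only in rows, so rows that do not move let the fingers close. It gives the time, the measured TCP pose, the force, the opening and the grip force at its end, in the units of the state.
- ctrl.get_state(): the state, without advancing time (a new reading comes with each control period).
- ctrl.snapshot(name): name is "side" or "top" or "wrist"; returns a dict with "img" (480x640x3 uint8, red, green, blue), "camera_matrix" (3x3 intrinsics, pixels), "dist_coeffs" ([k1, k2, p1, p2, k3] as OpenCV has them; the pictures are not rectified), "T" (4x4, takes a point from camera to world coordinates); the wrist camera has in their place "hand_eye" (4x4, takes a point from camera to tool coordinates, whose origin is the TCP and whose axes are the flange's). Camera axes: x right, y down, z forward; pixel columns grow to the right and rows downward; lengths in m; the calibration is good to about 2 mm. A picture is of the moment at which its call begins: read the wrist's pose just before it. There is no depth.
- ctrl.finish_job(): hands the job in; it is judged then, once.
The state is a dict: "time_s": time; "joint_positions": joint angles; "qd": joint speeds; "effort": joint torques, N m; "ee_pos": TCP position; "eef_rot": TCP orientation; "contact_force": force on the tool from outside, world axes, zero at the start; "moment": the same for the moment, N m; "width": finger opening in m; "finger_force": force on a finger pad.
Only numpy, scipy, OpenCV 4.12 (cv2) and the standard library are available. Lean on these libraries where they do the work, as an engineer would, in place of code of your own. Each camera call takes 0.05 s, during which the arm holds its last target. There are 200 camera calls.

## Working session

There is one attempt and no reset: what is moved stays moved. The work goes in short steps, Python scripts to look and compute and a tool call to move; the robot and the scene stay as the last step left them, time stands still between calls to the robot, and variables do not carry over. Pictures are saved under pics/ and viewed, at most 10 in all, crops included, and the job is handed in when it is done.

Besides the shell and the picture viewer there is one more tool, called after ">>>" in YAML: its name, and indented under it one key for each argument. move_arm: Moves the arm, as the interface text tells. Its arguments: {"type":"object","properties":{"rows":{"type":"array","items":{"type":"number"}},"newtons":{"type":"number"}},"required":["rows"]}

```bash
mkdir -p pics; python3 - <<'E'
from workcell import ctrl
import cv2,numpy as np
s=ctrl.get_state();print(s['time_s'],s['ee_pos'],s['eef_rot'],s['width'])
for n in("top","side"):
    d=ctrl.snapshot(n);cv2.imwrite(f"pics/{n}0.png",d["img"][:,:,::-1]);np.savez(f"{n}0.npz",**d)
    print(n,d["camera_matrix"],d["dist_coeffs"],d["T"])
E
```

```text
0.0 [ 0.19116347 -0.46137561  0.24141713] [[ 9.23855778e-01  3.82739971e-01 -7.85007346e-04]
 [ 3.82740776e-01 -9.23853852e-01  1.88641012e-03]
 [-3.22750672e-06 -2.04322521e-03 -9.99997913e-01]] 0.08548182777326702
top [[445.07762383   0.         318.04063905]
 [  0.         445.07762383 235.70333343]
 [  0.           0.           1.        ]] [-0.05161927  0.          0.          0.          0.        ] [[-0.02577624 -0.99789123  0.05957072  0.54901286]
 [-0.99937353  0.02427722 -0.02575214  0.06652239]
 [ 0.02425162 -0.06019719 -0.99789186  0.6807897 ]
 [ 0.          0.          0.          1.        ]]
side [[495.24651173   0.         325.65462073]
 [  0.         495.24651173 238.90556205]
 [  0.           0.           1.        ]] [-0.11513815  0.          0.          0.          0.        ] [[ 0.82366934 -0.29505165  0.48426577  0.27641208]
 [-0.56672419 -0.39846499  0.72114447 -0.41691563]
 [-0.01981191 -0.86842972 -0.4954163   0.37410659]
 [ 0.          0.          0.          1.        ]]
```

View pics/top0.png

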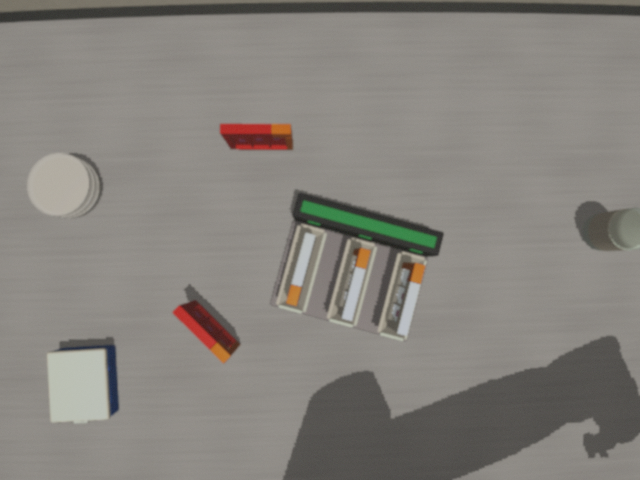

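View pics/side0.png

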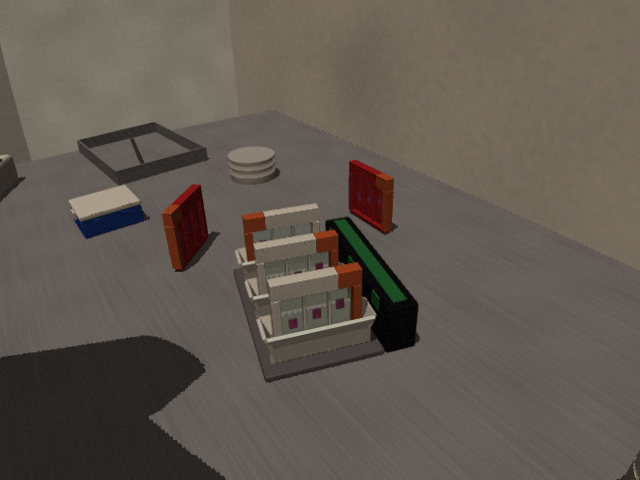

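The odd carrier is the leftmost one in the top view, with its orange end at about (294,296) and its white end at about (308,236). The reader bar runs from (298,205) to (440,240). I'll enlarge this area to measure it.

```bash
python3 - <<'E'
import cv2
i=cv2.imread("pics/top0.png")[180:350,260:450]
cv2.imwrite("pics/crop.png",cv2.resize(i,None,fx=3.5,fy=3.5,interpolation=cv2.INTER_CUBIC)) 
E
```

```text
(no output)
```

View pics/crop.png

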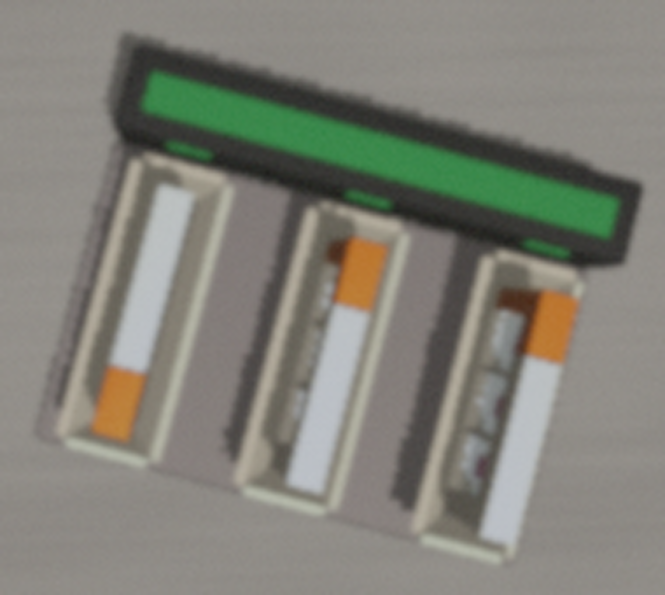

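```bash
cat > h.py <<'E'
import numpy as np,cv2
def world(px,z,d):
    u=cv2.undistortPoints(np.array(px,float).reshape(-1,1,2),d["camera_matrix"],d["dist_coeffs"])[:,0]
    r=np.c_[u,np.ones(len(u))]@d["T"][:3,:3].T; o=d["T"][:3,3]
    return o+r*((z-o[2])/r[:,2])[:,None]
E
python3 - <<'E'
from h import *
d=np.load("top0.npz")
f=lambda c:(np.array(c)+.5)/3.5-.5+[260,180]
for c in [[(161,185),(195,190),(127,441),(93,433)],[(349,237),(386,243),(322,494),(287,487)],[(538,292),(576,297),(508,546),(480,541)]]:
    w=world(f(c),.1,d);a=(w[0]+w[1]-w[2]-w[3])/2
    print(w.mean(0),np.linalg.norm(a),np.linalg.norm(w[0]-w[1]),np.degrees(np.arctan2(a[1],a[0])))
w=world(f([(150,70),(619,198),(612,237),(141,110)]),.06,d)
print(w.round(4)); e=w[1]-w[0];print(np.linalg.norm(e),np.degrees(np.arctan2(e[1],e[0]))+90)
# slot mouths outer/inner z=.046
for c in [[(138,155),(233,182),(152,465),(62,440)],[(313,203),(410,233),(331,511),(240,487)],[(487,250),(583,282),(503,561),(417,538)]]:
    w=world(f(c),.046,d);print(w.mean(0))
E
```

```text
[0.54122788 0.07504256 0.1       ] 0.09592699894260666 0.012837547873425928 -16.638093283087713
[0.51965182 0.00408104 0.1       ] 0.09595470188980348 0.014065167997186625 -15.914568515317937
[ 0.49761042 -0.06635434  0.1       ] 0.09570702081561379 0.01452387570782603 -16.39692314267409
[[ 0.6373  0.071   0.06  ]
 [ 0.5813 -0.1167  0.06  ]
 [ 0.5656 -0.1132  0.06  ]
 [ 0.6213  0.075   0.06  ]]
0.1959343201054758 -16.615090674310096
[0.54125278 0.07488324 0.046     ]
[0.51985301 0.00325656 0.046     ]
[ 0.49780651 -0.06739256  0.046     ]
```

>>> move_arm:
  rows: [3.3, -2.26, 0, 0, 0.5, 3.3, -2.26, 0, 5, 0.5, 0, 0, 0, 0, 0.5]

```text
time_s: 0.35
ee_pos: [0.2369, -0.39, 0.2417]
eef_rot: [[0.953, 0.303, 0.0], [0.303, -0.953, 0.005], [0.002, -0.005, -1.0]]
contact_force: [-1.0, 0.3, 0.3]
width: 0.0516
finger_force: 0.0
```

```bash
python3 - <<'E'
from workcell import ctrl
s=ctrl.get_state();print(s['time_s'],s['joint_positions'],s['ee_pos'],s['eef_rot'],s['width'])
E
```

```text
0.35 [-1.0266773   0.15755396 -0.1009031   1.3163492   0.00267955  1.8072212 ] [ 0.23686272 -0.38996704  0.2416909 ] [[ 9.53035900e-01  3.02857270e-01  2.16783480e-04]
 [ 3.02852767e-01 -9.53025178e-01  4.81791853e-03]
 [ 1.66574177e-03 -4.52599584e-03 -9.99988370e-01]] 0.051605992896882266
```

>>> move_arm:
  rows: [3.08, -2.51, 0, 0, 0.5, 3.08, -2.51, 0, 0, 0.5, 3.08, -2.51, 0, 0, 0.5, 3.08, -2.51, 0, 0, 0.5, 3.08, -2.51, 0, 0, 0.5, 3.08, -2.51, 0, 0, 0.5, 3.08, -2.51, 0, 0, 0.5, 3.08, -2.51, 0, 0, 0.5, 3.08, -2.51, 0, 0, 0.5, 3.08, -2.51, 0, 0, 0.5, 3.08, -2.51, 0, 0, 0.5, 3.08, -2.51, 0, 0, 0.5, 3.08, -2.51, 0, 0, 0.5, 3.08, -2.51, 0, 0, 0.5]

```text
time_s: 1.52
ee_pos: [0.5412, 0.0716, 0.2419]
eef_rot: [[0.953, 0.302, -0.001], [0.302, -0.953, -0.0], [-0.001, 0.0, -1.0]]
contact_force: [0.3, -1.0, -0.6]
width: 0.0428
finger_force: 0.0
```

>>> move_arm:
  rows: [0, 0, 0, -7, 0.5, 0, 0, 0, -7, 0.5, 0, 0, 0, -7, 0.5, 0, 0, 0, -7, 0.5, 0, 0, 0, -7, 0.5, 0, 0, 0, -7, 0.5, 0, 0, 0, -7, 0.5, 0, 0, 0, -7, 0.5, 0, 0, 0, -7, 0.5, 0, 0, 0, -7, 0.5, 0, 0, 0, -7, 0.5, 0, 0, 0, -7, 0.5, 0, 0, 0, -7, 0.5, 0, 0, 0, -7, 0.5, 0, 0, 0, -7, 0.5, 0, 0, 0, -7, 0.5, 0, 0, 0, -7, 0.5, 0, 0, 0, -7, 0.5, 0, 0, 0, -7, 0.5, 0, 0, 0, -7, 0.5]

```text
time_s: 3.18
ee_pos: [0.5404, 0.0697, 0.2417]
eef_rot: [[-0.926, 0.376, -0.001], [0.376, 0.926, -0.0], [0.001, -0.001, -1.0]]
contact_force: [-0.6, -0.1, -0.8]
width: 0.0423
finger_force: 0.0
```

>>> move_arm:
  rows: [0, 0, 0, -6, 0.5, 0, 0, 0, 0, 0.5, 0, 0, 0, 0, 0.5]

```text
time_s: 3.43
ee_pos: [0.5405, 0.0697, 0.2419]
eef_rot: [[-0.958, 0.286, -0.001], [0.286, 0.958, -0.0], [0.001, -0.0, -1.0]]
contact_force: [-0.1, -0.4, 0.4]
width: 0.0432
finger_force: 0.0
```

```bash
python3 - <<'E'
from workcell import ctrl
import numpy as np,cv2
s=ctrl.get_state();print(s['time_s'],s['joint_positions'],s['ee_pos'],s['width'])
R=np.array(s['eef_rot']);print(R,np.degrees(np.arctan2(R[1,0],R[0,0])))
d=ctrl.snapshot("wrist");cv2.imwrite("pics/w1.png",d["img"][:,:,::-1]);np.savez("w1.npz",pos=s['ee_pos'],R=R,**d)
print(R.T@(np.array([.5412,.0750,.24])-s['ee_pos']))
E
```

```text
3.4333 [ 1.28333580e-01  3.31088099e-01  1.27252088e-01  1.36778280e+00
 -7.23010401e-05  4.18671645e-01] [0.54047177 0.06972266 0.2419129 ] 0.043173669237122785
[[-9.58146868e-01  2.86275967e-01 -8.06465525e-04]
 [ 2.86276193e-01  9.58147123e-01 -1.76969090e-04]
 [ 7.22050626e-04 -4.00434260e-04 -9.99999659e-01]] 163.36484767782616
[0.00081165 0.00526571 0.00191138]
```

View pics/w1.png

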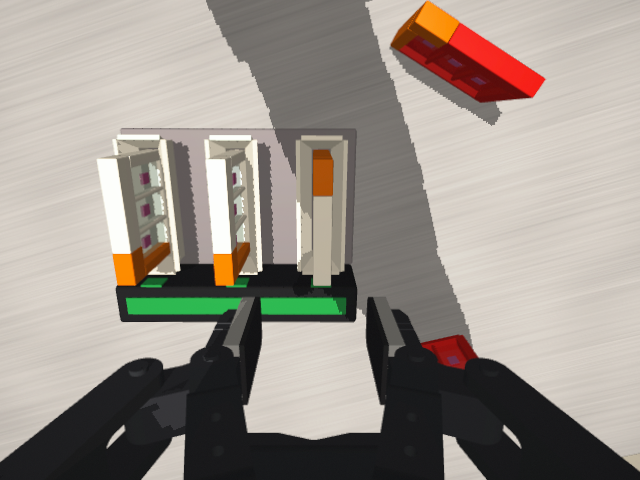

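The wrist view shows the odd carrier's rail from (322,151), the orange end, to (322,286), aligned with the fingers. I'll check its position from this view.

```bash
python3 - <<'E'
from h import *
w=dict(np.load("w1.npz"));M=np.eye(4);M[:3,:3]=w["R"];M[:3,3]=w["pos"];w["T"]=M@w["hand_eye"]
p=world([(313,150.5),(333,150.5),(331.5,286),(313,286)],.1,w);a=(p[0]+p[1]-p[2]-p[3])/2
print(p.mean(0),np.linalg.norm(a),np.linalg.norm(p[0]-p[1]),np.degrees(np.arctan2(a[1],a[0])),w["R"].T@(p.mean(0)-w["pos"]))
E
```

```text
[0.53722751 0.07744882 0.1       ] 0.10194625034265639 0.013804198548086222 163.43802693679288 [0.00521783 0.00653087 0.1419141 ]
```

```bash
python3 - <<'E'
import cv2
i=cv2.imread("pics/w1.png")[125:325,280:380]
cv2.imwrite("pics/crop2.png",cv2.resize(i,None,fx=3,fy=3,interpolation=cv2.INTER_CUBIC)) 
E
```

```text
(no output)
```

View pics/crop2.png

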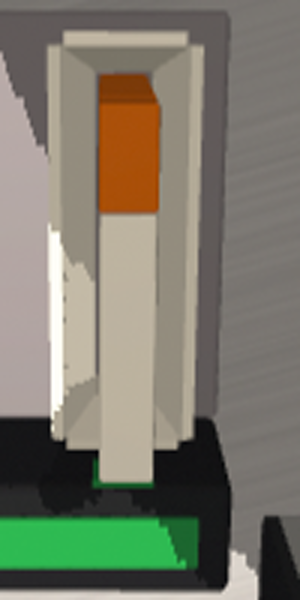

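```bash
python3 - <<'E'
from h import *
w=dict(np.load("w1.npz"));M=np.eye(4);M[:3,:3]=w["R"];M[:3,3]=w["pos"];w["T"]=M@w["hand_eye"]
p=world([(313,159),(333,159),(331,286),(313,286)],.1,w);a=(p[0]+p[1]-p[2]-p[3])/2
print(p.mean(0),np.linalg.norm(a),np.linalg.norm(p[0]-p[1]),np.degrees(np.arctan2(a[1],a[0])),w["R"].T@(p.mean(0)-w["pos"]))
E
```

```text
[0.53996544 0.07655167 0.1       ] 0.09618597171090863 0.01389662979148083 163.30333363431984 [0.00233765 0.00645508 0.14191206]
```

Both cameras agree to within 1.5 mm, so I'll use the mean. Next I move over the rail, descend and close the fingers.

>>> move_arm:
  rows: [0.16, 0.59, 0, 0, 0.5, 0, 0, 3, 0, 0.5, 0, 0, 3, 0, 0.5, 0, 0, 3, 0, 0.5, 0, 0, 2.5, 0, 0.5, 0, 0, 2, 0, 0.5, 0, 0, 1.4, 0, 0.5, 0, 0, 1, 0, 0.5, 0, 0, 0, 0, 0.5]

```text
time_s: 4.23
ee_pos: [0.5391, 0.0761, 0.081]
eef_rot: [[-0.959, 0.284, -0.004], [0.284, 0.959, -0.001], [0.004, -0.002, -1.0]]
contact_force: [-0.8, 1.4, -0.6]
width: 0.0428
finger_force: 0.0
```

>>> move_arm:
  rows: [0, 0, 0, 0, 0.3, 0, 0, 0, 0, 0.2, 0, 0, 0, 0, 0.1, 0, 0, 0, 0, 0, 0, 0, 0, 0, 0, 0, 0, 0, 0, 0, 0, 0, 0, 0, 0, 0, 0, 0, 0, 0, 0, 0, 0, 0, 0]
  newtons: 40

```text
time_s: 4.98
ee_pos: [0.5418, 0.0762, 0.0847]
eef_rot: [[-0.959, 0.284, 0.003], [0.284, 0.959, 0.0], [-0.003, 0.001, -1.0]]
contact_force: [-1.0, -0.4, 5.7]
width: 0.0134
finger_force: 40.4
```

The rail is gripped at 13.4 mm, so I lift 13.5 cm.

>>> move_arm:
  rows: [0, 0, -0.5, 0, 0, 0, 0, -1, 0, 0, 0, 0, -1.5, 0, 0, 0, 0, -1.5, 0, 0, 0, 0, -1.5, 0, 0, 0, 0, -1.5, 0, 0, 0, 0, -1.5, 0, 0, 0, 0, -1.5, 0, 0, 0, 0, -1.5, 0, 0, 0, 0, -1, 0, 0, 0, 0, -0.5, 0, 0, 0, 0, 0, 0, 0]

```text
time_s: 5.98
ee_pos: [0.5412, 0.0761, 0.2196]
eef_rot: [[-0.959, 0.284, 0.002], [0.284, 0.959, 0.0], [-0.002, 0.001, -1.0]]
contact_force: [0.3, 0.1, -0.9]
width: 0.0131
finger_force: 39.5
```

>>> move_arm:
  rows: [0, 0, 0, -3, 0, 0, 0, 0, -6, 0, 0, 0, 0, -7, 0, 0, 0, 0, -7, 0, 0, 0, 0, -7, 0, 0, 0, 0, -7, 0, 0, 0, 0, -7, 0, 0, 0, 0, -7, 0, 0, 0, 0, -7, 0, 0, 0, 0, -7, 0, 0, 0, 0, -7, 0, 0, 0, 0, -7, 0, 0, 0, 0, -7, 0, 0, 0, 0, -7, 0, 0, 0, 0, -7, 0, 0, 0, 0, -7, 0, 0, 0, 0, -7, 0, 0, 0, 0, -7, 0, 0, 0, 0, -7, 0, 0, 0, 0, -7, 0]

```text
time_s: 7.65
ee_pos: [0.5399, 0.0759, 0.2169]
eef_rot: [[0.483, -0.876, -0.003], [-0.876, -0.483, -0.0], [-0.001, 0.003, -1.0]]
contact_force: [0.3, -0.6, -1.9]
width: 0.0133
finger_force: 39.5
```

>>> move_arm:
  rows: [0, 0, 0, -7, 0, 0, 0, 0, -7, 0, 0, 0, 0, -7, 0, 0, 0, 0, -7, 0, 0, 0, 0, -7, 0, 0, 0, 0, -7, 0, 0, 0, 0, -3, 0, 0, 0, 0, 0, 0, 0, 0, 0, 0, 0, 0, 0, 0, 0, 0]

```text
time_s: 8.48
ee_pos: [0.5404, 0.076, 0.2176]
eef_rot: [[0.958, -0.285, -0.001], [-0.285, -0.958, -0.0], [-0.001, 0.001, -1.0]]
contact_force: [0.7, 0.9, 0.4]
width: 0.0132
finger_force: 39.5
```

```bash
python3 - <<'E'
from workcell import ctrl
import cv2,numpy as np
s=ctrl.get_state();R=np.array(s['eef_rot']);print(s['time_s'],s['joint_positions'],s['ee_pos'],s['width'],R,np.degrees(np.arctan2(R[1,0],R[0,0])))
a=[]
for n in("top","side","wrist"):
    d=ctrl.snapshot(n);np.savez(f"{n}2.npz",pos=s['ee_pos'],R=R,**d);cv2.imwrite(f"pics/{n}2.png",d["img"][:,:,::-1]);a.append(d["img"][:,:,::-1])
L=cv2.resize(a[1],(400,300));T=cv2.resize(a[0][180:360,250:490],(400,300),interpolation=cv2.INTER_CUBIC)
W=cv2.resize(a[2],(400,300))
m=np.zeros((600,800,3),np.uint8);m[:300,:400]=L;m[:300,400:]=W;m[300:,:400]=T
m[300:,400:]=cv2.resize(a[1][130:370,190:510],(400,300),interpolation=cv2.INTER_CUBIC)
cv2.imwrite("pics/m2.png",m)
E
```

```text
8.4833 [ 1.39721509e-01  3.43398972e-01  8.13913679e-02  1.31008109e+00
 -5.54105281e-07 -2.71275953e+00] [0.54037633 0.07599722 0.21764584] 0.013188958566469787 [[ 9.58496781e-01 -2.85100479e-01 -1.27969188e-03]
 [-2.85100929e-01 -9.58497484e-01 -1.80532718e-04]
 [-1.17511148e-03  5.37881373e-04 -9.99999165e-01]] -16.564893461773273
```

View pics/m2.png

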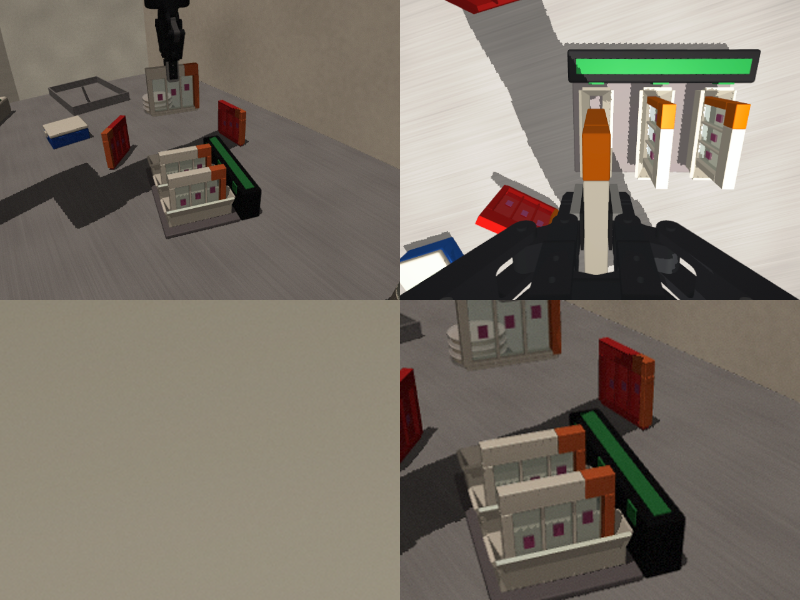

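The carrier is flipped and held, with its orange end towards the reader in the wrist view. The top camera is blocked by the arm. I'll enlarge the wrist and side views to measure the offset in hand and the tilt.

```bash
python3 - <<'E'
import cv2,numpy as np
a=cv2.imread("pics/wrist2.png")[160:460,260:360];b=cv2.imread("pics/side2.png")[90:190,220:330]
m=np.zeros((600,800,3),np.uint8);m[:,:200]=cv2.resize(a,(200,600),interpolation=cv2.INTER_CUBIC)
m[:500,220:770]=cv2.resize(b,None,fx=5,fy=5,interpolation=cv2.INTER_CUBIC);cv2.imwrite("pics/m3.png",m)
E
```

```text
(no output)
```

View pics/m3.png

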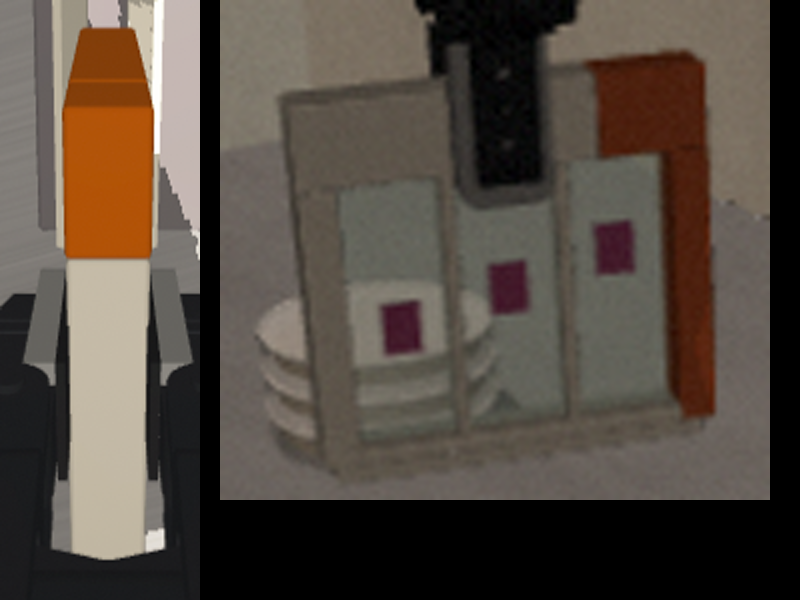

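```bash
python3 - <<'E'
from h import *
from scipy.optimize import least_squares
from scipy.spatial.transform import Rotation as Ro
w=dict(np.load("wrist2.npz"));s=dict(np.load("side2.npz"))
M=np.eye(4);M[:3,:3]=w["R"];M[:3,3]=w["pos"];w["T"]=M@w["hand_eye"]
C=M[:3,:3]@np.diag([1,-1,-1])
ob=[(w,[(48,7,92),(48,-7,92),(22,7,92),(22,-7,92),(48,7,0),(48,-7,0)],[(291.5,213.5),(336,213.5),(293,289),(335.5,289),(301,174),(327,174)]),
(s,[(-48,-7,92),(-48,-7,0),(48,-7,0),(22,-7,92)],[(232.6,110),(243,186),(312.8,173.2),(295.4,104.4)])]
def res(p,o):
    r=[]
    for d,X,u in o:
        P=w["pos"]+(C@(Ro.from_euler('xyz',p[3:],degrees=True).apply((np.array(X)-[0,0,76.7])/1e3).T+p[:3,None]/1e3)).T
        E=np.linalg.inv(d["T"]);q=cv2.projectPoints(P,cv2.Rodrigues(E[:3,:3])[0],E[:3,3],d["camera_matrix"],d["dist_coeffs"])[0][:,0]
        r.append((q-np.array(u)).ravel())
    return np.concatenate(r)
for o in(ob[:1],ob[1:],ob):
    f=least_squares(res,np.zeros(6),args=(o,));print(f.x.round(2),np.round(f.fun,1))
print(res(np.zeros(6),ob).round(1))
E
```

```text
[-0.2  -0.3  -2.26 -0.16  0.24  0.27] [ 0.1  0.   0.  -0.2  0.3  0.2 -0.4  0.   0.1  0.1 -0.1 -0.1]
[ 2.97 13.93 -3.32  1.78  0.87  6.19] [ 2.2  0.8 -2.1 -0.1  1.7 -0.  -1.8 -0.7]
[ 0.63 -0.38  0.65 -0.01  0.58  0.44] [-0.5 -0.8  0.4 -1.2 -0.   1.3  0.2  1.  -0.6  0.1 -0.4 -0.1 -0.  -0.4
 -3.1  0.9  5.   3.1 -1.  -0.9]
[-0.5  1.4  0.4  1.4 -0.5  2.8 -0.5  2.8 -0.6 -0.3 -0.4 -0.4 -0.8  0.5
 -3.   1.6  5.   3.2 -1.7 -0.5]
```

The carrier sits centred in the hand (under 0.5 mm off) and untilted. I lower it to the mouth of the slot, then go slowly while watching the force.

>>> move_arm:
  rows: [0.06, 0, 0.5, 0, 0, 0, 0, 1.5, 0, 0, 0, 0, 1.5, 0, 0, 0, 0, 1.5, 0, 0, 0, 0, 1.5, 0, 0, 0, 0, 1.5, 0, 0, 0, 0, 1, 0, 0, 0, 0, 0.5, 0, 0, 0, 0, 0, 0, 0, 0, 0, 0, 0, 0]

```text
time_s: 9.47
ee_pos: [0.5415, 0.0759, 0.1235]
eef_rot: [[0.959, -0.284, 0.0], [-0.284, -0.959, 0.0], [0.0, -0.0, -1.0]]
contact_force: [-0.0, -0.6, -1.0]
width: 0.0133
finger_force: 39.5
```

>>> move_arm:
  rows: [0, 0, 0.3, 0, 0, 0, 0, 0.3, 0, 0, 0, 0, 0.3, 0, 0, 0, 0, 0.3, 0, 0, 0, 0, 0.3, 0, 0, 0, 0, 0.3, 0, 0, 0, 0, 0, 0, 0]

```text
time_s: 10.05
ee_pos: [0.5408, 0.0758, 0.1045]
eef_rot: [[0.959, -0.284, -0.001], [-0.284, -0.959, -0.0], [-0.001, 0.001, -1.0]]
contact_force: [0.1, -0.5, -0.8]
width: 0.0136
finger_force: 39.5
```

>>> move_arm:
  rows: [0, 0, 0.2, 0, 0, 0, 0, 0.2, 0, 0, 0, 0, 0.2, 0, 0, 0, 0, 0.2, 0, 0, 0, 0, 0, 0, 0]

```text
time_s: 10.47
ee_pos: [0.5409, 0.0758, 0.0968]
eef_rot: [[0.959, -0.284, -0.001], [-0.284, -0.959, -0.0], [-0.001, 0.0, -1.0]]
contact_force: [0.8, -0.0, -0.8]
width: 0.0134
finger_force: 39.5
```

>>> move_arm:
  rows: [0, 0, 0.2, 0, 0, 0, 0, 0.2, 0, 0, 0, 0, 0.2, 0, 0, 0, 0, 0, 0, 0]

```text
time_s: 10.8
ee_pos: [0.5411, 0.0758, 0.0908]
eef_rot: [[0.959, -0.284, -0.001], [-0.284, -0.959, -0.0], [-0.001, 0.0, -1.0]]
contact_force: [-1.1, 0.0, -1.8]
width: 0.0133
finger_force: 39.5
```

No contact forces so far. About 6–7 mm remain.

>>> move_arm:
  rows: [0, 0, 0.2, 0, 0, 0, 0, 0.2, 0, 0, 0, 0, 0.1, 0, 0, 0, 0, 0, 0, 0]

```text
time_s: 11.13
ee_pos: [0.5411, 0.0759, 0.0859]
eef_rot: [[0.959, -0.284, -0.0], [-0.284, -0.959, -0.0], [-0.0, 0.0, -1.0]]
contact_force: [-1.0, -0.1, -3.1]
width: 0.0136
finger_force: 39.5
```

>>> move_arm:
  rows: [0, 0, 0.1, 0, 0, 0, 0, 0, 0, 0]

```text
time_s: 11.3
ee_pos: [0.5411, 0.0759, 0.0851]
eef_rot: [[0.959, -0.284, -0.0], [-0.284, -0.959, 0.0], [-0.0, 0.0, -1.0]]
contact_force: [-1.1, 0.8, -2.0]
width: 0.0135
finger_force: 39.5
```

>>> move_arm:
  rows: [0, 0, 0.1, 0, 0, 0, 0, 0, 0, 0]

```text
time_s: 11.47
ee_pos: [0.5412, 0.0759, 0.0847]
eef_rot: [[0.959, -0.284, -0.0], [-0.284, -0.959, 0.0], [-0.0, -0.0, -1.0]]
contact_force: [-3.6, 1.6, 2.5]
width: 0.0129
finger_force: 40.1
```

>>> move_arm:
  rows: [0, 0, 0.1, 0, 0, 0, 0, 0, 0, 0]

```text
time_s: 11.63
ee_pos: [0.5412, 0.076, 0.0847]
eef_rot: [[0.959, -0.284, 0.001], [-0.284, -0.959, 0.0], [0.001, -0.0, -1.0]]
contact_force: [-4.0, 0.1, 8.9]
width: 0.0133
finger_force: 41.0
```

```bash
python3 - <<'E'
from workcell import ctrl
import cv2,numpy as np
d=ctrl.snapshot("side");cv2.imwrite("pics/side4.png",cv2.resize(d["img"][180:380,210:430,::-1],None,fx=3,fy=3,interpolation=cv2.INTER_CUBIC))
E
```

```text
(no output)
```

View pics/side4.png

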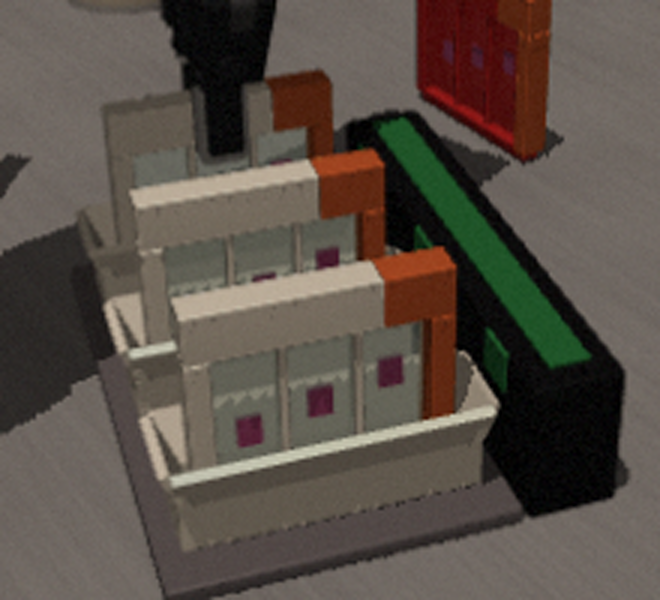

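The third carrier stands in line with the others, orange end (300,95 in the crop) towards the bar. The TCP stopped at the same height as at the grasp, so the carrier is on the slot floor. I release and retreat.

>>> move_arm:
  rows: [0, 0, -0.1, 0, 0, 0, 0, 0, 0, 0.1, 0, 0, 0, 0, 0.2, 0, 0, 0, 0, 0.3, 0, 0, 0, 0, 0.4, 0, 0, 0, 0, 0.45, 0, 0, 0, 0, 0.45, 0, 0, 0, 0, 0.45, 0, 0, -0.5, 0, 0.45, 0, 0, -1, 0, 0.45, 0, 0, -2, 0, 0.45, 0, 0, -3, 0, 0.45, 0, 0, -3, 0, 0.45, 0, 0, -3, 0, 0.45, 0, 0, -3, 0, 0.45, 0, 0, 0, 0, 0.45]

```text
time_s: 13.02
ee_pos: [0.5447, 0.0763, 0.2475]
eef_rot: [[0.959, -0.284, 0.013], [-0.284, -0.959, 0.002], [0.012, -0.006, -1.0]]
contact_force: [-0.1, -0.2, 0.9]
width: 0.0384
finger_force: 0.0
```

>>> move_arm:
  rows: [-2, 2, 0, 0, 0.45, -3, 3, 0, 0, 0.45, -3, 3, 0, 0, 0.45, -3, 3, 0, 0, 0.45, -3, 3, 0, 0, 0.45, -3, 3, 0, 0, 0.45, -2, 3, 0, 0, 0.45, 0, 3, 0, 0, 0.45, 0, 3, 0, 0, 0.45, 0, 3, 0, 0, 0.45, 0, 3, 0, 0, 0.45, 0, 2, 0, 0, 0.45, 0, 0, 0, 0, 0.45]

```text
time_s: 14.1
ee_pos: [0.2877, -0.1238, 0.242]
eef_rot: [[0.939, -0.344, -0.021], [-0.344, -0.937, -0.056], [-0.0, 0.059, -0.998]]
contact_force: [0.9, -0.1, -0.6]
width: 0.0381
finger_force: 0.0
```

```bash
python3 - <<'E'
from workcell import ctrl
import cv2,numpy as np
d=ctrl.snapshot("top");e=ctrl.snapshot("side")
m=np.zeros((600,800,3),np.uint8)
m[:,:400]=cv2.resize(d["img"][150:390,270:430,::-1],(400,600),interpolation=cv2.INTER_CUBIC)
m[:400,400:]=cv2.resize(e["img"][180:380,220:420,::-1],(400,400),interpolation=cv2.INTER_CUBIC)
cv2.imwrite("pics/m5.png",m);np.savez("top5.npz",**d)
E
```

```text
(no output)
```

View pics/m5.png

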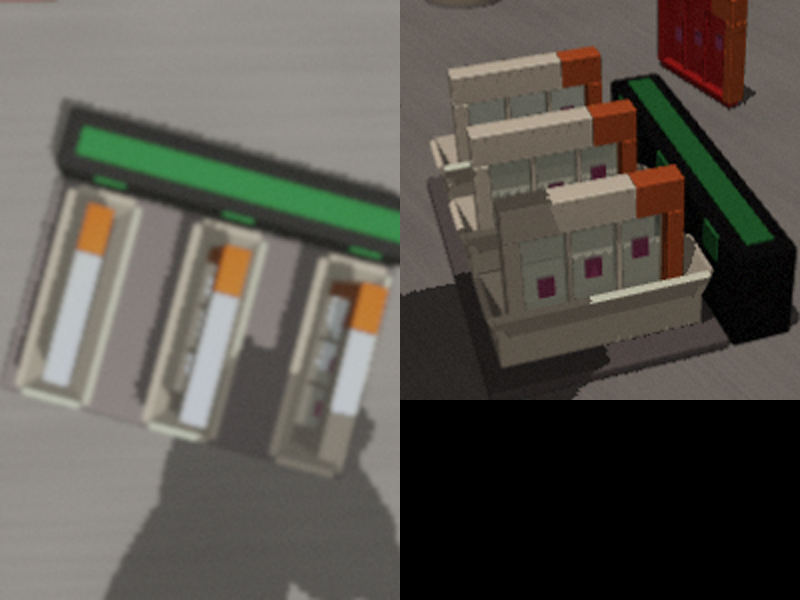

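All three carriers stand upright and seated, orange ends towards the bar: (95,228), (235,268) and (365,305) in the top crop. The arm is clear of them, so I'll hand in.

```bash
python3 -c "
from workcell import ctrl
print(ctrl.finish_job())"
```

```text
the job is handed in; nothing more can be done
None
```

The reversed carrier was lifted out, turned end for end and lowered fully home into the same slot, orange end towards the reader bar; I let go, left the other two carriers in their slots, and handed the job in at about 14 s.

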